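# Hand over the first ball of the run in the sample dish

## Robot

A 6-joint arm with a two-finger parallel gripper is mounted at the origin on the work surface. World frame = base frame: x ahead of the robot, y to its left, z up, the work surface at z = 0. Lengths are in m, angles in rad, forces in N, time in s.
With the tool pointing down it reaches from about 0.3 to 0.85 m from the base axis. Payload 5.4 kg.
Tool frame: the origin (TCP) lies midway between the tips of the shut fingers; the grasp point (between the pads) lies 19 mm behind it; z points along the fingers, y is the line along which they close (so a half turn about z gives the same grasp; the last joint's range is limited). The gripper opens to 85 mm and grips with 20 to 120 N. Pads are 22 mm wide; open, the fingers measure 114 mm over their backs; the gripper's body (76 mm by 85 mm) begins 54 mm behind the grasp point. The pads swing forward as they close: fully open they stand 13 mm farther back than shut.
Start: joints at [-1.332, 0.158, 1.597, -0, 1.386, -0.21], TCP at [0.249, -0.518, 0.21] pointing down, gripper open.
Joint ranges: [-2.91, 2.91], [-0.94, 2.29], [0.18, 2.7], [-1.29, 4.43], [0.17, 2.64], [-3, 3]. Speed limits (rad/s): [2.57, 2.57, 3.14, 3.14, 3.14, 3.14].

## Interface

Orientations are given as a rotation vector (axis times angle).
In Python, from bench import monitor, imaging, workorder gives the robot as it stands.
- The arm moves only by the tool carry_out, never from a script. Its argument "commands" is one flat list of numbers, 7 for each row, row after row: the turn, a rotation vector about the tool's x, y, z in rad, then the shift along the tool's x, y, z in mm, then the gripper command: -1 is shut, 1 is fully open, values between are in proportion. In form: [ax, ay, az, tx, ty, tz, jaw, ax, ay, az, tx, ty, tz, jaw, ...]. A call has 1 to 20 rows; each row is the pose to reach, as a shift and turn from the pose commanded when the call began, along the tool's axes at that moment; what a row does not reach only later rows make up. A row lasts 1/12 s, in which the tool goes at most 41.7 mm and 7.16 degrees, less where a joint would pass 70% of its speed; a pose out of reach is approached as far as the arm can. A call with a gripper value outside its range is refused whole. The fingers move at their own pace and stop on an object; "newtons" is the grip in N (left out, the last holds). Time passes only in rows, so rows that repeat a pose let the fingers close. It gives the time, the measured TCP pose, the force, the opening and the grip force at its end, in the units of the state.
- monitor.sense(): the state, without advancing time (a new reading comes with each control period).
- imaging.get_image(name): name is "side" or "top"; returns (picture, depth): 420x560x3 uint8, red, green, blue; 420x560 float32, m along the optical axis (not along the pixel's ray), 0 where there is no reading.
- imaging.camera_info(name): a dict with "vertical_fov" (degrees; the focal length in pixels is half the picture's height over the tangent of half this angle, whatever the lens; pixels are square), "cx", "cy" (the principal point, pixels), "dist" ([k1, k2, p1, p2, k3] as OpenCV has them; the pictures are not rectified), "pose" (4x4, takes a point from camera to world coordinates). Camera axes: x right, y up, looking along -z (the intrinsics and any distortion apply to the point x, -y, -z); pixel columns grow to the right and rows downward; lengths in m; the calibration is good to about 2 mm. A picture is of the moment at which its call begins. camera_info takes no time and is no camera call.
- workorder.job_done(): hands the job in; it is judged then, once.
The state is a dict: "clock": time; "qpos": joint angles; "dq": joint speeds; "joint_torque": joint torques, N m; "tool_pos": TCP position; "eef_rot": TCP orientation; "wrist_force": force on the tool from outside, world axes, zero at the start; "torque": the same for the moment, N m; "finger_gap": finger opening in m; "gripper_force": force on a finger pad.
Only numpy, scipy, OpenCV 4.12 (cv2) and the standard library are available. Lean on these libraries where they do the work, as an engineer would, in place of code of your own. Each camera call takes 0.05 s, during which the arm holds its last target. There are 200 camera calls.

## Task

Take the fresh incense ball out of the forming machine's catch tray and lay it gently in the white sample dish where the dish stands, then let go of it. Take the dish by one of its two blue grips, lift it straight up off the bench, and only then give it a quarter turn, so that the grip you hold is on the robot's side and the free grip points straight across the bench, away from the robot, for a colleague to take. Keep the dish level and the ball loose in its middle all the way, leave the jar, the cone and the bundle of sticks alone, and finish still holding the dish, level and steady, about 15 cm above the bench.

Things in the scene. Friction and masses are not known exactly. Their poses are not given: they have to be found in the camera images.
- ball_center (a point): Centre of the loose incense ball: dark brown, 32 mm across, about 20 g, dry and firm. It starts in the crease of the machine's catch tray, its centre about 30 mm above the bench. It rolls sluggishly and stays put on slopes under about 7 degrees.
- tray (a point): Middle of the crease (lowest line) of the steel catch tray of the fixed green forming machine, 14 mm above the bench. y runs along the crease, 300 mm between 40 mm high ends; +x points to the machine's upright front, 95 mm off and 275 mm high. From the crease the floor rises at 14 degrees both ways: up to the machine, and over 40 mm to the front lip, 28 mm high. The ball lies in the crease within 60 mm of here.
- dish: White enamel dish with two blue side grips, loose, about 200 g. Origin: centre of its underside; z up, x through both grips. 154 mm across, rim 39 mm high, foot 88 mm across. Hollow: 16 mm above the underside in the middle, rising at 11 degrees to radius 30 mm, then at 20 to the rim; a ball resting in it has its centre 32 mm up. Starts on the bench, grips left and right (along y within 20 degrees).
- grip_a (a point): Middle of the blue grip on the dish's +x side, 100 mm from the dish's axis, 30 mm above its underside. An upright-sided bar 14 mm wide (along the dish's y), 24 mm high (18 to 42 mm above the underside) and 50 mm long, pointing outwards (75 to 125 mm from the axis). Gripped with 40 to 80 N the dish does not droop.
- grip_b (a point): Middle of the same blue grip on the dish's -x side, 100 mm from the axis.
- aisle (a point): A point on the bench top 810 mm straight ahead of the robot, near the far edge where the colleague stands. Its axes are those of the bench: x straight across the bench, away from the robot; y to the robot's left; z up.
- jar: Closed amber binder jar with a red cap, 68 mm across and 95 mm high, loose. Origin at the centre of its underside. Leave alone.
- cone: Loose tan stepped incense cone standing on its base, 31 mm across and 52 mm high. Origin at the centre of its underside. Leave alone.
- bundle: Tied bundle of incense sticks with magenta ends lying on the bench, 270 mm long (along its x) and 31 mm thick. Origin at its middle on the bench. Leave alone.
There are look-alikes about, which are no part of the job. Leave any turquoise look-alike of the part that bears ball_center alone.

How it is judged:
On the way, in this order (a step that is already met when the one before it is completed fails the run):
1. the ball lies at rest and free in the middle of the dish, which still stands on the bench (horizontal distance between ball_center and dish below 0.02 m and z of ball_center in the frame of dish below 0.045 m and linear speed of ball below 0.05 m/s and contact force between the fingers and ball below 0.1 N and height (world z) of dish below 0.005 m and angle between the x axis of dish and the x axis of aisle, either way round above 1 rad), for 0.2 s.
2. the dish is lifted clear of the bench by a grip, its grips still left and right, the ball in it (height (world z) of dish above 0.03 m and angle between the x axis of dish and the x axis of aisle, either way round above 0.9 rad and horizontal distance between ball_center and dish below 0.02 m and contact force between the fingers and dish above 1 N), for 0.1 s.
At the end, for the whole second after the job is handed in: Dish held in the air by its robot-side grip: underside 110-190 mm up, level within 0.08 rad, free grip pointing straight away from the robot within 0.15 rad, steady; ball loose and still within 15 mm of the middle; nothing else carries the dish; jar, cone and bundle within 20 mm of their places (height (world z) of dish between 0.11 and 0.19 m and angle between dish's own z axis and vertical below 0.08 rad and angle between the x axis of dish and the x axis of aisle, either way round below 0.15 rad and ((x of the grasp point in the frame of dish above 0.07 m and x of aisle in the frame of dish below 0 m) or (x of the grasp point in the frame of dish below -0.07 m and x of aisle in the frame of dish above 0 m)) and contact force between the fingers and dish above 1 N and contact force between the fingers and ball below 0.2 N and horizontal distance between ball_center and dish below 0.015 m and z of ball_center in the frame of dish below 0.045 m and linear speed of dish below 0.03 m/s and angular speed of dish below 0.2 rad/s and linear speed of ball below 0.05 m/s and distance of each of jar, cone, bundle from where it was at the start of the episode below 0.02 m); the arm keeps its last pose, push and grip.
It fails at once if the lifted dish tips more than 0.14 rad (height (world z) of dish above 0.02 m and angle between dish's own z axis and vertical above 0.14 rad).
It fails at once if the ball strays more than 25 mm from the middle of the lifted dish (height (world z) of dish above 0.02 m and horizontal distance between ball_center and dish above 0.025 m).
It fails at once if the fingers pin or touch the ball while the dish is lifted (height (world z) of dish above 0.02 m and contact force between the fingers and ball above 0.5 N).
It fails at once if the ball is dropped or flung: faster than 0.8 m/s with no finger on it (height (world z) of dish below 0.02 m and contact force between the fingers and ball below 0.01 N and linear speed of ball above 0.8 m/s).
It fails at once if the jar, the cone or the bundle is disturbed (moved over 20 mm) (distance of any of jar, cone, bundle from where it was at the start of the episode above 0.02 m).
It also fails if it takes over 61 s, if anything falls off the work surface, if the arm or the gripper's body presses on something with over 40 N, if the wrist force passes 120 N, or if a joint passes its speed limit or range.

## Working session

There is one attempt and no reset: what is moved stays moved. The work goes in short steps, Python scripts to look and compute and a tool call to move; the robot and the scene stay as the last step left them, time stands still between calls to the robot, and variables do not carry over. Pictures are saved under pics/ and viewed, at most 11 in all, crops included, and the job is handed in when it is done.

Besides the shell and the picture viewer there is one more tool, called after "Emit:" as name(argument=value, ...), one argument or row to a line, values as JSON. carry_out: Moves the arm, as the interface text tells. Its arguments: {"type":"object","properties":{"commands":{"type":"array"},"newtons":{"type":"number"}},"required":["commands"]}

```bash
ls; mkdir -p pics
cat > h.py <<'E'
import numpy as np, cv2
from bench import monitor, imaging, workorder
from scipy.spatial.transform import Rotation as R
def grab(n):
    im,d=imaging.get_image(n); return im,d
def cam(n):
    c=imaging.camera_info(n); f=210/np.tan(np.radians(c["vertical_fov"])/2)
    K=np.array([[f,0,c["cx"]],[0,f,c["cy"]],[0,0,1.]])
    return K,np.array(c["dist"],float),np.array(c["pose"])
def ray(n,uv):
    K,D,P=cam(n); p=cv2.undistortPoints(np.array(uv,float).reshape(-1,1,2),K,D).reshape(-1,2)
    return np.c_[p[:,0],-p[:,1],-np.ones(len(p))],P
def onz(n,uv,z):
    r,P=ray(n,uv); w=r@P[:3,:3].T; s=(z-P[2,3])/w[:,2]; return P[:3,3]+s[:,None]*w
def cloud(n,d):
    v,u=np.mgrid[:420,:560]; r,P=ray(n,np.stack([u,v],-1).reshape(-1,2))
    return ((r*d.reshape(-1,1))@P[:3,:3].T+P[:3,3]).reshape(420,560,3)
E
python3 - <<'E'
from h import *
for n in("top","side"):
    im,d=grab(n); cv2.imwrite(f"pics/{n}0.png",im[...,::-1]); np.save(n+"d.npy",d); np.save(n+"i.npy",im)
    print(n,cam(n)[2].round(3).tolist(),cam(n)[1], (d==0).mean())
print(monitor.sense())
E
```

```text
pics
top [[0.029, 0.985, -0.169, 0.41], [-1.0, 0.026, -0.017, -0.051], [-0.013, 0.169, 0.985, 1.297], [0.0, 0.0, 0.0, 1.0]] [0.04763708 0.         0.         0.         0.        ] 0.004060374149659864
side [[-0.829, -0.38, 0.409, 1.033], [0.559, -0.564, 0.608, 0.518], [-0.001, 0.733, 0.68, 0.699], [0.0, 0.0, 0.0, 1.0]] [-0.10903506  0.          0.          0.          0.        ] 0.004162414965986395
{'clock': 0.1, 'qpos': array([-1.33207997e+00,  1.58980370e-01,  1.59810255e+00, -3.00211512e-06,
        1.38620024e+00, -2.10097348e-01]), 'dq': array([-4.88069339e-04, -1.84678966e-03, -9.96511786e-04, -3.83881313e-04,
        7.00251593e-04,  8.86500092e-05]), 'joint_torque': array([-6.22315765e-04, -3.96990001e+01, -3.32339001e+01, -1.70278527e-04,
        4.18374533e-03, -1.12926304e-05]), 'tool_pos': array([ 0.24933348, -0.51749223,  0.20872045]), 'eef_rot': array([-3.06117311e+00, -6.98717435e-01,  4.26081398e-05]), 'wrist_force': array([0.35670466, 0.84965443, 0.2866482 ]), 'torque': array([-0.07566345,  0.06418866, -0.03069588]), 'gripper_force': 0.0, 'finger_gap': 0.0854738005545757}
```

View pics/top0.png

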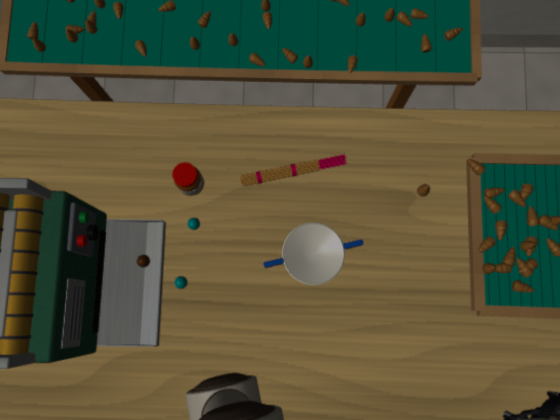

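View pics/side0.png

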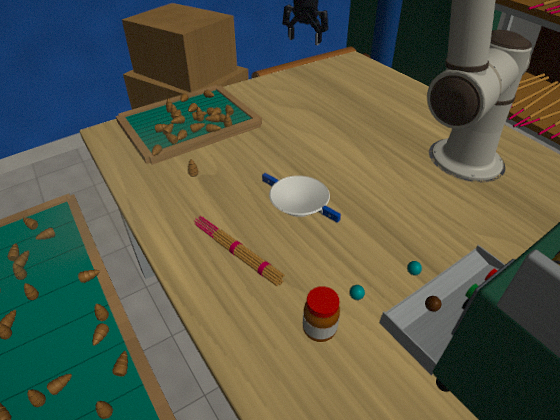

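Top view: brown ball in the tray at (143,261), turquoise balls at (193,223) and (180,282), dish at (313,253) with grips at (274,264) and (352,244). The jar is at (187,178), the cone at (423,190) and the bundle at (293,170). The side view agrees, with the ball at (433,303).

Candidates for the ball are brown (143,261), turquoise (193,223) and turquoise (180,282). The description fits the brown one in the tray. I'll check it in a close crop and measure.

Run:
```python
from h import *
it,dt=np.load("topi.npy"),np.load("topd.npy"); is_,ds=np.load("sidei.npy"),np.load("sided.npy")
c1=cv2.resize(it[210:310,90:210],None,fx=4,fy=4,interpolation=cv2.INTER_CUBIC)
c2=cv2.resize(is_[260:360,380:460],None,fx=4,fy=4,interpolation=cv2.INTER_CUBIC)
cv2.imwrite("pics/crop.png",np.hstack([c1,c2])[...,::-1])
def comp(m,near):
    n,l,s,c=cv2.connectedComponentsWithStats(m.astype(np.uint8)); 
    k=min((k for k in range(1,n) if s[k,4]>15),key=lambda k:np.hypot(*(c[k]-near))); return l==k,c[k],s[k]
for n,im,d,pb,pd,pg in(("top",it,dt,(143,261),(313,253),[(274,264),(352,244)]),("side",is_,ds,(433,303),(300,195),[(270,180),(331,214)])):
    im=im.astype(int); W=cloud(n,d); r,g,b=im[...,0],im[...,1],im[...,2]
    m,c,s=comp((r-b>20)&(r<130)&(np.hypot(*(np.mgrid[:420,:560][::-1]-np.array(pb)[:,None,None]))<14),pb)
    print(n,"ball",c,s,"z30",onz(n,c,.030),"cloud med",np.median(W[m],0))
    for q in pg:
        m,c,s=comp((b-r>50)&(b-g>30),q); print(" grip",c,s,"z.042",onz(n,c,.042),np.median(W[m],0))
    # dish rim: white points
    m=(im.min(-1)>120)&(im.max(-1)-im.min(-1)<40); m,c,s=comp(m,pd)
    P=W[m]; print(" dish",c,s,P.min(0),P.max(0),np.median(P,0))
    # rim circle fit from z>.03
    Q=P[P[:,2]>.033]; A=np.c_[2*Q[:,:2],np.ones(len(Q))]; x=np.linalg.lstsq(A,(Q[:,:2]**2).sum(1),rcond=None)[0]; print(" rimfit",x[:2],np.sqrt(x[2]+x[:2]@x[:2]),len(Q))
    e=cv2.fitEllipse(max(cv2.findContours(m.astype(np.uint8),0,2)[0],key=len)); print(" ell",e, onz(n,e[0],.039))
W=cloud("top",dt)
for u in range(100,170,4): print(u,W[300,u].round(3),W[235,u].round(3))
for q in [(187,178),(423,190),(193,223),(180,282)]: print(q,W[q[1],q[0]].round(3))
```

```text
top ball [141.56470588 260.78823529] [137 256  10  11  85] z30 [[0.52436768 0.30741406 0.03      ]] cloud med [0.52258406 0.30273302 0.04329571]
 grip [273.04705882 262.36470588] [264 259  19   8  85] z.042 [[ 0.52790064 -0.01633978  0.042     ]] [ 0.52834221 -0.01625589  0.04142214]
 grip [352.5952381  243.69047619] [343 240  20   8  84] z.042 [[ 0.57898007 -0.20929378  0.042     ]] [ 0.57846487 -0.20911783  0.04128181]
 dish [326.06999195 248.29123089] [ 310  225   34   52 1243] [ 0.41026942 -0.18666607  0.01132426] [ 0.6244538  -0.0513193   1.29725109] [ 0.56849123 -0.14632828  0.02919981]
 rimfit [ 0.53577452 -0.08364748] 0.09536681434489802 349
 ell ((326.06695556640625, 248.56231689453125), (30.040191650390625, 52.957271575927734), 157.6842041015625) [[ 0.56558976 -0.14500937  0.039     ]]
side ball [434.         303.07831325] [427 296  15  15 166] z30 [[0.5234428  0.30619889 0.03      ]] cloud med [0.53155739 0.30976675 0.04134203]
 grip [270.12068966 177.56896552] [263 173  15  10  58] z.042 [[ 0.58259142 -0.20398868  0.042     ]] [ 0.58186661 -0.20531613  0.0409924 ]
 grip [
[... 733 characters left out ...]
[0.428 0.353 0.029] [0.587 0.366 0.029]
124 [0.428 0.344 0.025] [0.588 0.357 0.025]
128 [0.429 0.335 0.023] [0.588 0.347 0.025]
132 [0.429 0.326 0.02 ] [0.589 0.338 0.023]
136 [0.429 0.316 0.02 ] [0.59  0.329 0.019]
140 [0.429 0.308 0.017] [0.59  0.319 0.019]
144 [0.43  0.299 0.013] [0.591 0.312 0.009]
148 [0.43  0.286 0.025] [0.591 0.301 0.015]
152 [0.43  0.277 0.022] [0.59  0.289 0.02 ]
156 [0.43  0.268 0.018] [0.591 0.28  0.017]
160 [0.431 0.258 0.021] [0.591 0.269 0.02 ]
164 [ 0.431  0.253 -0.002] [0.593 0.261 0.01 ]
168 [0.431 0.243 0.001] [ 0.595  0.255 -0.005]
(187, 178) [0.719 0.194 0.099]
(423, 190) [ 0.719 -0.383  0.039]
(193, 223) [0.622 0.187 0.027]
(180, 282) [0.475 0.209 0.035]
```

View pics/crop.png

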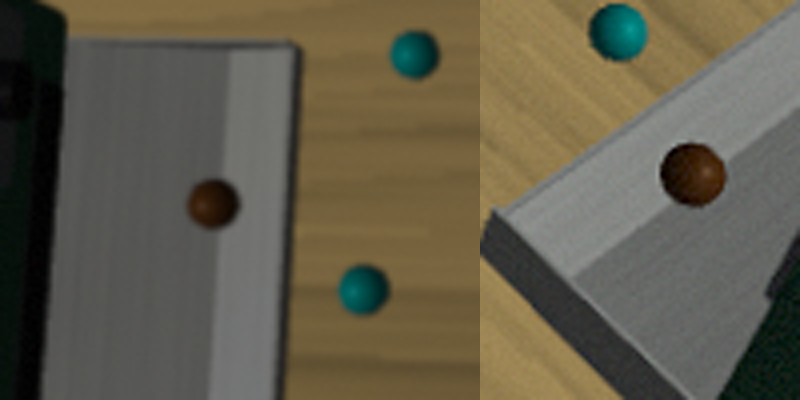

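The crop shows the brown ball lying on the crease, at top pixel (142.9,260.6) and side pixel (433.1,303.1). The two turquoise balls are outside the tray, on the bench. Next I'll refine the positions and work out the first move.

```bash
cat >> h.py <<'E'
def go(pos,yaw):
    "row (turn, shift mm) taking the tool to pos, pointing down, tool y at yaw deg in world"
    s=monitor.sense(); Rc=R.from_rotvec(s["eef_rot"]); y=np.radians(yaw)
    ty=np.array([np.cos(y),np.sin(y),0]); tz=np.array([0,0,-1.]); Rt=R.from_matrix(np.c_[np.cross(ty,tz),ty,tz])
    return (Rc.inv()*Rt).as_rotvec().round(3), (1000*Rc.inv().apply(np.array(pos)-s["tool_pos"])).round(1)
E
python3 - <<'E'
from h import *
print(onz("top",[(142.9,260.6)],.03),onz("side",[(433.1,303.1)],.03))
a=onz("top",[(142.9,260.6)],.03)[0]; 
print("crease", onz("top",[(90+229/4-.5,210+60/4),(90+209/4-.5,210+390/4)],.014))
it,dt=np.load("topi.npy"),np.load("topd.npy").copy(); W=cloud("top",dt)
i=it.astype(int); m=((i.max(-1)-i.min(-1))<45)&(i.min(-1)>70); m[:, :270]=0;m[:,360:]=0;m[:210]=0;m[300:]=0
n,l,s,c=cv2.connectedComponentsWithStats(m.astype(np.uint8)); k=1+s[1:,4].argmax(); print(s[k])
e=cv2.fitEllipse(max(cv2.findContours((l==k).astype(np.uint8),0,2)[0],key=len)); print(e,onz("top",[e[0]],.039),onz("top",[(312.5,253)],.039))
# heights in dish region
p=W[215:295,270:355].reshape(-1,3); q=p[(p[:,2]>.034)&(p[:,2]<.05)&(abs(np.hypot(p[:,0]-.553,p[:,1]+.113)-.075)<.01)]
A=np.c_[2*q[:,:2],np.ones(len(q))]; x=np.linalg.lstsq(A,(q[:,:2]**2).sum(1),rcond=None)[0]; print(x[:2],np.sqrt(x[2]+x[:2]@x[:2]),len(q))
print(go([.523,.305,.22],0))
E
```

```text
[[0.52491426 0.30417581 0.03      ]] [[0.52498845 0.30516737 0.03      ]]
crease [[0.61638482 0.30567445 0.014     ]
 [0.41140003 0.30268985 0.014     ]]
[ 281  222   65   64 3171]
((312.9243469238281, 253.30125427246094), (62.03779602050781, 63.403175354003906), 140.58009338378906) [[ 0.55305215 -0.11308591  0.039     ]] [[ 0.55376346 -0.1120368   0.039     ]]
[ 0.55288976 -0.11321198] 0.0721052787193455 765
(array([-1.000e-03, -1.000e-03, -1.122e+00]), array([ 603.4, -622.3,  -10. ]))
```

Emit:
carry_out(
  commands=[0,0,-0.3,100,-103,-30,1,0,0,-0.6,300,-309,-30,1,0,0,-0.9,400,-411,-30,1,0,0,-1.122,605,-621,-30,1,0,0,-1.122,605,-621,-30,1,0,0,-1.122,605,-621,-30,1,0,0,-1.122,605,-621,-30,1,0,0,-1.122,605,-621,-30,1,0,0,-1.122,605,-621,-30,1,0,0,-1.122,605,-621,-30,1,0,0,-1.122,605,-621,-30,1,0,0,-1.122,605,-621,-30,1,0,0,-1.122,605,-621,-30,1,0,0,-1.122,605,-621,-30,1,0,0,-1.122,605,-621,-30,1,0,0,-1.122,605,-621,-30,1,0,0,-1.122,605,-621,-30,1,0,0,-1.122,605,-621,-30,1,0,0,-1.122,605,-621,-30,1,0,0,-1.122,605,-621,-30,1],
  newtons=20,
)

```text
clock: 1.77
tool_pos: [0.5139, 0.2732, 0.2382]
eef_rot: [-2.221, -2.222, 0.001]
wrist_force: [0.9, -0.6, 0.2]
finger_gap: 0.0856
gripper_force: 0.0
```

Run:
```python
from h import *
s=monitor.sense(); print(s["clock"],s["tool_pos"],s["qpos"]); print(go([.525,.3045,.10],0))
```

```text
1.7667 [0.51389596 0.27317253 0.23822814] [ 2.81172678e-01  1.58848053e-01  1.53983740e+00 -1.59916430e-04
  1.44369709e+00  2.80638302e-01]
(array([-0.001,  0.   ,  0.001]), array([ 31.4,  11.2, 138.2]))
```

Emit:
carry_out(
  commands=[0,0,0,31,11,0,1,0,0,0,31,11,40,1,0,0,0,31,11,80,1,0,0,0,31,11,120,1,0,0,0,31,11,138,1,0,0,0,31,11,138,1,0,0,0,31,11,138,1],
)

```text
clock: 2.35
tool_pos: [0.5241, 0.3016, 0.0998]
eef_rot: [-2.221, -2.221, 0.004]
wrist_force: [-0.1, -0.1, 0.6]
finger_gap: 0.0853
gripper_force: 0.0
```

Run:
```python
from h import *
s=monitor.sense(); print(s["clock"],s["tool_pos"],s["dq"].round(3)); print(go([.525,.3045,.019],0))
```

```text
2.35 [0.5241308  0.30161847 0.09976647] [-0.002 -0.044 -0.061 -0.001  0.    -0.001]
(array([-0.003,  0.001, -0.   ]), array([ 3. ,  1.1, 80.8]))
```

Descending to grip the ball.

Emit:
carry_out(
  commands=[0,0,0,3,1,25,1,0,0,0,3,1,50,1,0,0,0,3,1,65,1,0,0,0,3,1,75,1,0,0,0,3,1,80,1,0,0,0,3,1,80,1,0,0,0,3,1,80,1],
)

```text
clock: 2.93
tool_pos: [0.5274, 0.3054, 0.0226]
eef_rot: [2.221, 2.22, 0.004]
wrist_force: [0.4, 0.7, -0.2]
finger_gap: 0.0854
gripper_force: 0.0
```

Run:
```python
from h import *
s=monitor.sense(); print(s["tool_pos"],s["wrist_force"])
im,d=grab("side"); c=cv2.resize(im[200:380,330:530],None,fx=3,fy=3,interpolation=cv2.INTER_CUBIC); cv2.imwrite("pics/s1.png",c[...,::-1])
```

```text
[0.52740463 0.30535203 0.02255884] [ 0.35479761  0.6577109  -0.20507918]
```

View pics/s1.png

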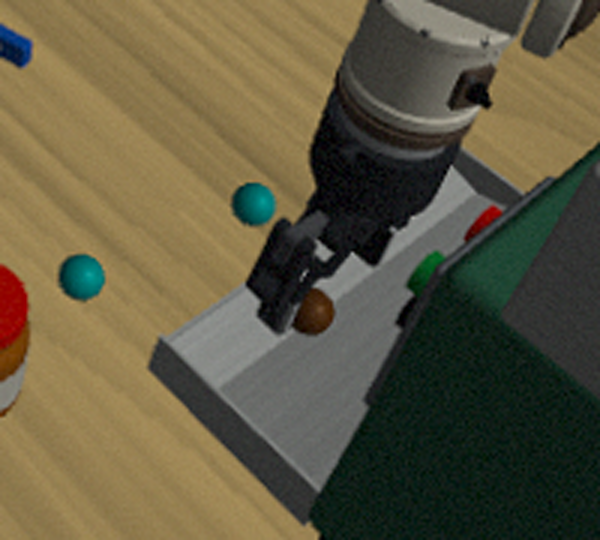

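The crop shows the ball at (312,312) just behind the near finger, between the two fingers, and nothing is touching. I'll lower 3 mm and close.

Emit:
carry_out(
  commands=[0,0,0,-1,-2,3,1,0,0,0,-1,-2,3,-1,0,0,0,-1,-2,3,-1,0,0,0,-1,-2,3,-1,0,0,0,-1,-2,3,-1,0,0,0,-1,-2,3,-1,0,0,0,-1,-2,3,-1,0,0,0,-1,-2,3,-1,0,0,0,-1,-2,3,-1,0,0,0,-1,-2,3,-1,0,0,0,-1,-2,3,-1],
  newtons=20,
)

```text
clock: 3.9
tool_pos: [0.5259, 0.3045, 0.0202]
eef_rot: [2.22, 2.22, 0.005]
wrist_force: [-1.0, -1.0, 9.2]
finger_gap: 0.0178
gripper_force: 15.8
```

Run:
```python
from h import *
s=monitor.sense(); print(s["tool_pos"],s["wrist_force"],s["finger_gap"],s["gripper_force"])
im,d=grab("side"); c=cv2.resize(im[250:340,380:480],None,fx=5,fy=5,interpolation=cv2.INTER_CUBIC); cv2.imwrite("pics/s2.png",c[...,::-1])
```

```text
[0.52588091 0.30453057 0.02016279] [-0.9706027  -1.01591141  9.1645883 ] 0.01782925454862176 15.770146250724792
```

View pics/s2.png

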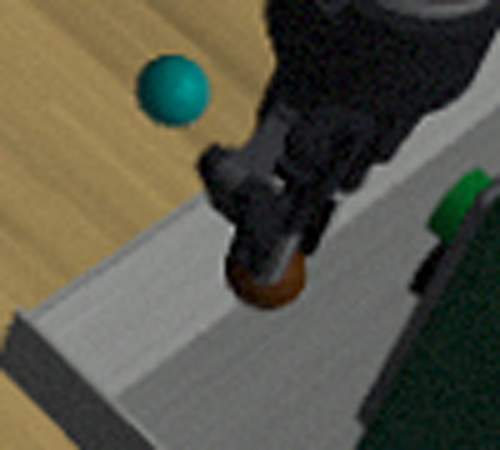

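The crop shows the fingers pinching only the top of the ball, at (265,275). I'll measure fingertip height from depth before fixing it.

Run:
```python
from h import *
im,d=grab("side"); W=cloud("side",d); np.set_printoptions(precision=3,suppress=True,linewidth=200)
for v in range(290,316,2):
    print(v,[ (im[v,u].tolist(),(W[v,u]*1000).round().astype(int).tolist()) for u in range(425,447,3)])
```

```text
290 [([20, 25, 26], [580, 305, 116]), ([1, 9, 8], [591, 315, 135]), ([14, 19, 14], [587, 318, 135]), ([15, 27, 26], [574, 317, 125]), ([29, 34, 37], [545, 310, 94]), ([3, 6, 13], [549, 317, 105]), ([20, 13, 16], [548, 321, 109]), ([9, 12, 15], [517, 315, 78])]
292 [([6, 0, 1], [568, 300, 95]), ([11, 11, 11], [588, 315, 126]), ([23, 27, 23], [581, 317, 124]), ([20, 24, 29], [570, 317, 116]), ([7, 10, 15], [549, 313, 95]), ([16, 19, 26], [546, 317, 96]), ([21, 14, 14], [519, 312, 70]), ([55, 60, 60], [520, 317, 77])]
294 [([110, 112, 109], [513, 277, 19]), ([10, 14, 7], [578, 312, 110]), ([26, 18, 30], [579, 318, 117]), ([22, 26, 25], [567, 317, 108]), ([19, 18, 14], [550, 315, 92]), ([27, 27, 33], [544, 318, 90]), ([3, 9, 9], [519, 313, 65]), ([114, 117, 117], [514, 317, 65])]
296 [([139, 141, 139], [517, 280, 19]), ([11, 4, 0], [567, 308, 91]), ([24, 20, 25], [577, 318, 109]), ([15, 18, 26], [566, 318, 101]), ([20, 23, 23], [550, 317, 87]), ([23, 22, 23], [519, 309, 54]), ([10, 9, 1], [518, 315, 59]), ([127, 129, 125], [477, 304, 15])]
298 [([140, 144, 141], [521, 284, 20]), ([12, 7,
[... 1677 characters left out ...]
 ([66, 55, 46], [530, 321, 29]), ([108, 109, 107], [518, 321, 19]), ([101, 103, 99], [513, 325, 19]), ([103, 104, 101], [509, 329, 20])]
312 [([125, 129, 125], [542, 305, 13]), ([104, 106, 103], [540, 309, 17]), ([89, 93, 90], [536, 313, 18]), ([94, 94, 93], [530, 317, 17]), ([106, 108, 106], [525, 320, 17]), ([104, 106, 102], [521, 324, 19]), ([104, 108, 105], [517, 328, 20]), ([104, 106, 103], [512, 332, 20])]
314 [([103, 105, 103], [546, 308, 14]), ([106, 106, 103], [542, 312, 15]), ([105, 105, 104], [539, 317, 18]), ([103, 105, 104], [534, 320, 18]), ([101, 102, 100], [530, 324, 19]), ([101, 102, 100], [526, 328, 19]), ([102, 104, 103], [520, 331, 19]), ([104, 109, 104], [517, 335, 21])]
```

The fingertip edge sits about 23 mm above the reported TCP, so I need to go roughly 21 mm lower. I'll open part way, lower and re-grip.

Emit:
carry_out(
  commands=[0,0,0,0,0,0,0.5,0,0,0,0,0,0,0.5,0,0,0,0,0,0,0.5,0,0,0,0,0,0,0.5,0,0,0,0,0,5,0.5,0,0,0,0,0,10,0.5,0,0,0,0,0,14,0.5,0,0,0,0,0,18,0.5,0,0,0,0,0,18,0.5,0,0,0,0,0,18,0.5],
)

```text
clock: 4.83
tool_pos: [0.5237, 0.3038, -0.0008]
eef_rot: [-2.221, -2.221, 0.001]
wrist_force: [0.1, -0.9, 0.3]
finger_gap: 0.0638
gripper_force: 0.0
```

Run:
```python
from h import *
s=monitor.sense(); print(s["tool_pos"],s["wrist_force"],s["finger_gap"])
im,d=grab("side"); c=cv2.resize(im[250:340,380:480],None,fx=5,fy=5,interpolation=cv2.INTER_CUBIC); cv2.imwrite("pics/s3.png",c[...,::-1])
W=cloud("side",d); v,u=np.mgrid[:420,:560]; m=(im.max(-1)<45)&(v>270)&(v<330)&(u>400)&(u<450)&(W[...,2]<.1)
P=W[m]; o=np.argsort(P[:,2])[:40:3]; print((P[o]*1000).round(),u[m][o],v[m][o])
```

```text
[ 0.52365001  0.30382616 -0.00076993] [ 0.11725607 -0.87381042  0.2744345 ] 0.06383758803302184
[[493. 219.  15.]
 [535. 309.  22.]
 [533. 316.  26.]
 [492. 309.  29.]
 [492. 301.  29.]
 [492. 314.  30.]
 [492. 308.  31.]
 [494. 304.  31.]
 [563. 312.  33.]
 [494. 303.  33.]
 [537. 309.  34.]
 [493. 305.  35.]
 [493. 309.  36.]
 [564. 311.  37.]] [411 430 434 445 442 447 445 443 423 443 431 444 446 423] [273 309 310 297 294 298 296 295 314 294 306 294 295 313]
```

View pics/s3.png

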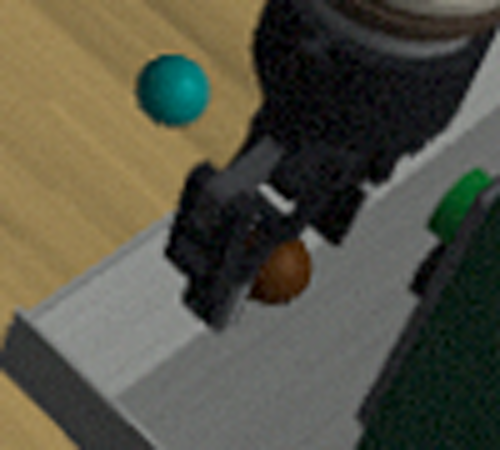

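The crop shows the ball at (280,268) between the fingers, with the tips at about 30 mm. They will swing down a few millimetres on closing, so I'll close now.

Emit:
carry_out(
  commands=[0,0,0,0,0,0,-0.1,0,0,0,0,0,0,-0.2,0,0,0,0,0,0,-0.3,0,0,0,0,0,0,-1,0,0,0,0,0,0,-1,0,0,0,0,0,0,-1,0,0,0,0,0,0,-1,0,0,0,0,0,0,-1],
  newtons=20,
)

```text
clock: 5.55
tool_pos: [0.5242, 0.304, 0.0001]
eef_rot: [2.221, 2.221, 0.001]
wrist_force: [-1.0, -1.0, 3.8]
finger_gap: 0.0305
gripper_force: 19.7
```

Emit:
carry_out(
  commands=[0,0,0,0,0,0,0.1,0,0,0,0,0,0,0.1,0,0,0,0,0,0,0.1,0,0,0,0,0,4,0.1,0,0,0,0,0,7,0.1,0,0,0,0,0,7,0.1,0,0,0,0,0,7,-0.2,0,0,0,0,0,7,-0.3,0,0,0,0,0,7,-1,0,0,0,0,0,7,-1,0,0,0,0,0,7,-1,0,0,0,0,0,7,-1,0,0,0,0,0,7,-1],
  newtons=20,
)

```text
clock: 6.63
tool_pos: [0.5249, 0.3043, -0.0063]
eef_rot: [2.221, 2.221, 0.003]
wrist_force: [0.6, 0.3, 5.8]
finger_gap: 0.031
gripper_force: 21.4
```

Emit:
carry_out(
  commands=[0,0,0,0,0,-5,-1,0,0,0,0,0,-12,-1,0,0,0,0,0,-20,-1,0,0,0,0,0,-30,-1,0,0,0,0,0,-30,-1,0,0,0,0,0,-30,-1,0,0,0,0,0,-30,-1],
)

```text
clock: 7.22
tool_pos: [0.5239, 0.3039, 0.0228]
eef_rot: [-2.221, -2.221, 0.0]
wrist_force: [0.0, 0.2, -0.6]
finger_gap: 0.0303
gripper_force: 19.8
```

Run:
```python
from h import *
s=monitor.sense(); print(s["tool_pos"],s["wrist_force"],s["finger_gap"])
im,d=grab("side"); c=cv2.resize(im[230:330,380:480],None,fx=5,fy=5,interpolation=cv2.INTER_CUBIC); cv2.imwrite("pics/s4.png",c[...,::-1])
W=cloud("side",d); i=im.astype(int); v,u=np.mgrid[:420,:560]; m=(i[...,0]-i[...,2]>30)&(i[...,0]<130)&(W[...,2]<.1)&(W[...,2]>.02)&(v>250)&(v<330)&(u>400)&(u<460)
print(m.sum(),W[m].min(0),W[m].max(0),np.median(W[m],0))
```

```text
[0.52393181 0.3038951  0.02280136] [ 0.00503585  0.19748229 -0.64833961] 0.03031740607721715
63 [0.47625721 0.200193   0.02577999] [0.53885386 0.32055083 0.07719193] [0.52758006 0.31624884 0.06830188]
```

View pics/s4.png

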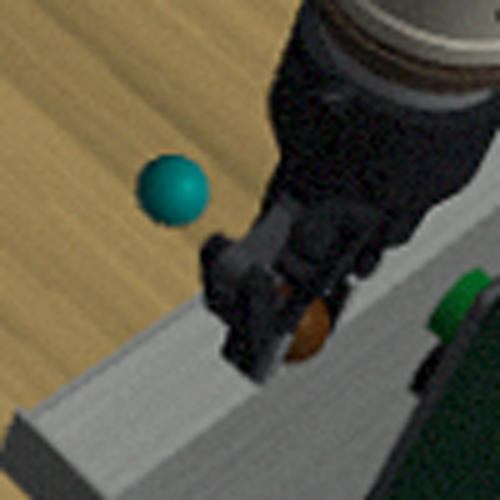

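The crop shows the ball at (305,330) held between the fingers and clear of the tray. Its centre is about 36 mm above the reported TCP. Now I'll carry it over the dish.

Emit:
carry_out(
  commands=[0,0,0,0,0,-20,-1,0,0,0,0,0,-50,-1,0,0,0,0,0,-80,-1,0,0,0,-15,1,-100,-1,0,0,0,-40,3,-100,-1,0,0,0,-75,5,-100,-1,0,0,0,-110,7,-100,-1,0,0,0,-145,10,-100,-1,0,0,0,-180,12,-100,-1,0,0,0,-215,15,-100,-1,0,0,0,-250,17,-100,-1,0,0,0,-285,20,-100,-1,0,0,0,-320,22,-100,-1,0,0,0,-355,25,-100,-1,0,0,0,-385,27,-100,-1,0,0,0,-405,28,-100,-1,0,0,0,-417,29,-100,-1,0,0,0,-417,29,-100,-1,0,0,0,-417,29,-100,-1,0,0,0,-417,29,-100,-1],
)

```text
clock: 8.93
tool_pos: [0.5528, -0.1116, 0.1224]
eef_rot: [-2.219, -2.222, -0.0]
wrist_force: [0.1, 1.0, -0.6]
finger_gap: 0.0309
gripper_force: 19.9
```

Run:
```python
from h import *
s=monitor.sense(); print(s["tool_pos"],s["finger_gap"],s["wrist_force"]); print(go([.553,-.113,.001],0))
```

```text
[ 0.55276929 -0.11164284  0.12240947] 0.030854444917587612 [ 0.07938333  0.96593898 -0.59241551]
(array([-0.001, -0.001,  0.001]), array([ -1.5,   0.3, 121.4]))
```

Emit:
carry_out(
  commands=[0,0,0,-1.5,0,25,-1,0,0,0,-1.5,0,55,-1,0,0,0,-1.5,0,80,-1,0,0,0,-1.5,0,95,-1,0,0,0,-1.5,0,105,-1,0,0,0,-1.5,0,112,-1,0,0,0,-1.5,0,117,-1,0,0,0,-1.5,0,120,-1,0,0,0,-1.5,0,120,-1,0,0,0,-1.5,0,120,-1,0,0,0,-1.5,0,120,-1],
)

```text
clock: 9.85
tool_pos: [0.5538, -0.1149, 0.0037]
eef_rot: [2.22, 2.22, 0.001]
wrist_force: [-0.8, 0.1, -0.5]
finger_gap: 0.0301
gripper_force: 19.9
```

Emit:
carry_out(
  commands=[0,0,0,0,0,2,-1,0,0,0,1,0,4,-1,0,0,0,1,0,5,-1,0,0,0,1,0,5,-1,0,0,0,1,0,5,-1],
)

```text
clock: 10.27
tool_pos: [0.5533, -0.1137, -0.0017]
eef_rot: [2.221, 2.221, 0.0]
wrist_force: [-0.8, 0.3, 4.1]
finger_gap: 0.0308
gripper_force: 22.0
```

The ball has touched down (4 N). Releasing gently and rising.

Emit:
carry_out(
  commands=[0,0,0,0,0,0,-0.2,0,0,0,0,0,0,-0.15,0,0,0,0,0,-1,-0.1,0,0,0,0,0,-2,-0.05,0,0,0,0,0,-4,0,0,0,0,0,0,-7,0.05,0,0,0,0,0,-12,0.1,0,0,0,0,0,-20,0.1,0,0,0,0,0,-35,0.1,0,0,0,0,0,-60,0.1,0,0,0,0,0,-90,0.1,0,0,0,0,0,-120,0.5,0,0,0,0,0,-120,0.5],
)

```text
clock: 11.35
tool_pos: [0.5574, -0.1154, 0.1257]
eef_rot: [2.213, 2.213, 0.007]
wrist_force: [2.1, -0.4, 1.1]
finger_gap: 0.064
gripper_force: 0.0
```

Run:
```python
from h import *
s=monitor.sense(); print(s["clock"],s["tool_pos"],s["finger_gap"],s["wrist_force"])
im,d=grab("side"); c=cv2.resize(im[130:250,230:370],None,fx=4,fy=4,interpolation=cv2.INTER_CUBIC); cv2.imwrite("pics/s5.png",c[...,::-1])
i=im.astype(int);v,u=np.mgrid[:420,:560]; m=(i[...,0]-i[...,2]>20)&(i[...,0]<130)&(v>180)&(v<220)&(u>275)&(u<325)
b=np.c_[u[m],v[m]].mean(0); print(m.sum(),b,onz("side",[b],.032))
for q in [(270,180),(331,214)]:
    n,l,st,ce=cv2.connectedComponentsWithStats(((i[...,2]-i[...,0]>50)&(i[...,2]-i[...,1]>30)).astype(np.uint8))
    k=min((k for k in range(1,n) if st[k,4]>15),key=lambda k:np.hypot(*(ce[k]-q))); print(ce[k])
```

```text
11.35 [ 0.55744792 -0.1154114   0.12573844] 0.0639549661861899 [ 2.0975992  -0.43934303  1.11050267]
127 [300.25984252 199.08661417] [[ 0.56069455 -0.09825788  0.032     ]]
[270.05263158 177.49122807]
[332.15151515 212.49494949]
```

View pics/s5.png

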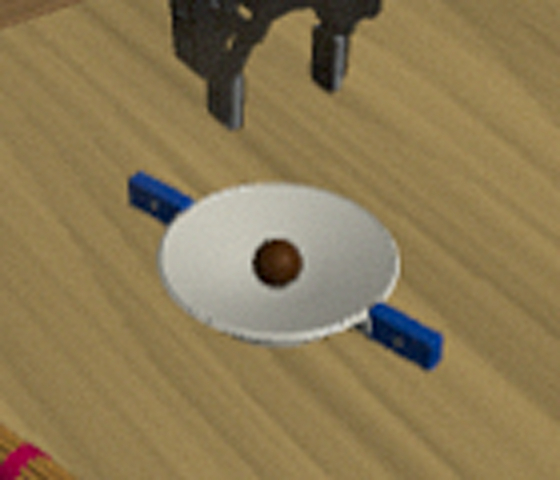

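The crop shows the ball at rest in the middle of the dish, at (277,263), and the dish has not moved. Next I'll position over the left grip, which shows at lower right (405,337).

Run:
```python
from h import *
print(onz("side",[(298.9,195.3)],.032)); print(go([.5278,-.0163,.11],14.6))
```

```text
[[ 0.55489403 -0.11214887  0.032     ]]
(array([ 0.008,  0.005, -0.255]), array([ 98.6, -28.4,  12.2]))
```

Emit:
carry_out(
  commands=[0,0,-0.05,20,-6,0,1,0,0,-0.15,50,-15,0,1,0,0,-0.255,80,-24,0,1,0,0,-0.255,98,-28,0,1,0,0,-0.255,98,-28,12,1,0,0,-0.255,98,-28,12,1,0,0,-0.255,98,-28,12,1,0,0,-0.255,98,-28,12,1],
  newtons=60,
)

```text
clock: 12.07
tool_pos: [0.525, -0.0165, 0.1054]
eef_rot: [-1.922, -2.484, 0.001]
wrist_force: [-0.4, -0.3, 0.2]
finger_gap: 0.0855
gripper_force: 0.0
```

Run:
```python
from h import *
s=monitor.sense(); print(s["tool_pos"],s["finger_gap"]); print(go([.5278,-.0163,-.009],14.6))
```

```text
[ 0.52500132 -0.01649824  0.10538982] 0.08547400648481598
(array([-0.001, -0.   , -0.001]), array([ -0.5,   2.8, 114.4]))
```

Emit:
carry_out(
  commands=[0,0,0,0,2,30,1,0,0,0,0,2,60,1,0,0,0,0,2,85,1,0,0,0,0,2,100,1,0,0,0,0,2,108,1,0,0,0,0,2,112,1,0,0,0,0,2,112,1,0,0,0,0,2,112,1],
  newtons=60,
)

```text
clock: 12.73
tool_pos: [0.5281, -0.0156, -0.0051]
eef_rot: [1.92, 2.484, 0.001]
wrist_force: [0.7, -0.3, 1.3]
finger_gap: 0.0858
gripper_force: 0.0
```

Run:
```python
from h import *
s=monitor.sense(); print(s["tool_pos"],s["wrist_force"]); print(go([.5278,-.0163,-.009],14.6))
im,d=grab("side"); c=cv2.resize(im[130:250,250:390],None,fx=4,fy=4,interpolation=cv2.INTER_CUBIC); cv2.imwrite("pics/s6.png",c[...,::-1])
```

```text
[ 0.52809691 -0.01563898 -0.00513557] [ 0.7052541  -0.31979581  1.28806053]
(array([ 0.002,  0.001, -0.   ]), array([-0.6, -0.5,  3.9]))
```

View pics/s6.png

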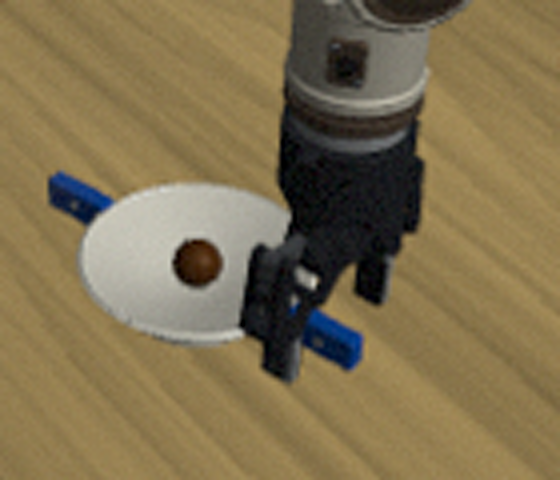

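The crop shows the fingers straddling the blue grip at (320,330) and the ball still centred. I'll lower slightly and close.

Emit:
carry_out(
  commands=[0,0,0,0,0,4,0.6,0,0,0,0,0,6,0.3,0,0,0,0,0,6,0,0,0,0,0,0,6,-0.2,0,0,0,0,0,6,-0.35,0,0,0,0,0,6,-0.45,0,0,0,0,0,6,-0.55,0,0,0,0,0,6,-0.65,0,0,0,0,0,6,-0.75,0,0,0,0,0,6,-1,0,0,0,0,0,6,-1,0,0,0,0,0,6,-1,0,0,0,0,0,6,-1,0,0,0,0,0,6,-1],
  newtons=65,
)

```text
clock: 13.95
tool_pos: [0.5272, -0.0151, -0.012]
eef_rot: [1.921, 2.486, 0.0]
wrist_force: [-0.3, 1.2, 2.9]
finger_gap: 0.0134
gripper_force: 63.4
```

Emit:
carry_out(
  commands=[0,0,0,0,0,-1,-1,0,0,0,0,0,-3,-1,0,0,0,0,0,-6,-1,0,0,0,0,0,-10,-1,0,0,0,0,0,-15,-1,0,0,0,0,0,-20,-1,0,0,0,0,0,-26,-1,0,0,0,0,0,-32,-1,0,0,0,0,0,-38,-1,0,0,0,0,0,-43,-1,0,0,0,0,0,-47,-1,0,0,0,0,0,-50,-1,0,0,0,0,0,-50,-1,0,0,0,0,0,-50,-1,0,0,0,0,0,-50,-1],
)

```text
clock: 15.2
tool_pos: [0.5266, -0.015, 0.0374]
eef_rot: [-1.921, -2.485, 0.0]
wrist_force: [-0.0, 0.0, -3.3]
finger_gap: 0.0132
gripper_force: 63.2
```

Run:
```python
from h import *
s=monitor.sense(); print(s["tool_pos"],s["wrist_force"],s["torque"],R.from_rotvec(s["eef_rot"]).as_matrix()[:,2])
im,d=grab("side"); c=cv2.resize(im[110:230,250:390],None,fx=4,fy=4,interpolation=cv2.INTER_CUBIC); cv2.imwrite("pics/s7.png",c[...,::-1])
W=cloud("side",d); i=im.astype(int); v,u=np.mgrid[:420,:560]
b=(i[...,2]-i[...,0]>50)&(i[...,2]-i[...,1]>30)&(W[...,2]<.3)&(v>100)&(v<240)&(u>240)&(u<390)
n,l,st,ce=cv2.connectedComponentsWithStats(b.astype(np.uint8))
for k in range(1,n):
    if st[k,4]>10: P=W[l==k]; print(ce[k],st[k,4],P.mean(0).round(4),np.percentile(P[:,2],[5,50,90]).round(4))
m=(i.min(-1)>120)&(np.ptp(i,axis=-1)<40)&(v>110)&(v<220)&(u>250)&(u<340)&(W[...,2]<.3)
P=W[m]; q=P[:,2]>np.percentile(P[:,2],0); print(m.sum(),P.mean(0))
```

```text
[ 0.5266364  -0.01499145  0.03744881] [-0.03308215  0.04853031 -3.26902729] [ 0.27362675  0.06328428 -0.04817402] [-6.75544671e-04  1.99114666e-04 -9.99999752e-01]
[270.34693878 162.18367347] 49 [ 0.5797 -0.2059  0.0894] [0.0874 0.0895 0.0907]
[339.28 199.44] 50 [0.5256 0.0041 0.0872] [0.0746 0.0891 0.0925]
1511 [ 0.55489824 -0.12436094  0.07774553]
```

View pics/s7.png

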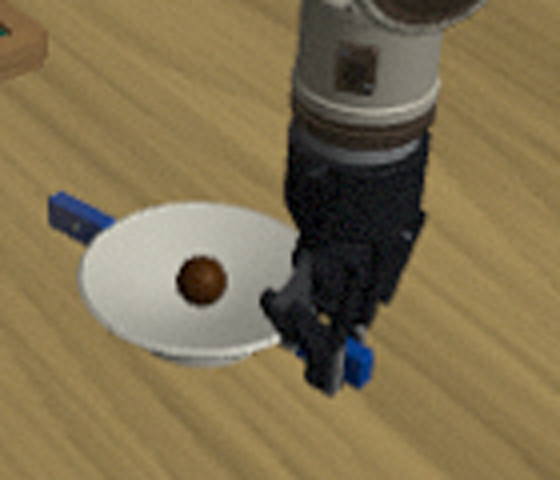

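The crop shows the dish lifted about 49 mm and level, with the ball at (202,280) in the middle. Lifting the rest of the way.

Emit:
carry_out(
  commands=[0,0,0,0,0,-2,-1,0,0,0,0,0,-5,-1,0,0,0,0,0,-10,-1,0,0,0,0,0,-16,-1,0,0,0,0,0,-23,-1,0,0,0,0,0,-30,-1,0,0,0,0,0,-38,-1,0,0,0,0,0,-46,-1,0,0,0,0,0,-54,-1,0,0,0,0,0,-62,-1,0,0,0,0,0,-70,-1,0,0,0,0,0,-78,-1,0,0,0,0,0,-85,-1,0,0,0,0,0,-91,-1,0,0,0,0,0,-95,-1,0,0,0,0,0,-98,-1,0,0,0,0,0,-100,-1,0,0,0,0,0,-100,-1,0,0,0,0,0,-100,-1],
)

```text
clock: 16.83
tool_pos: [0.5268, -0.015, 0.1375]
eef_rot: [-1.921, -2.486, 0.0]
wrist_force: [0.4, -0.5, -2.4]
finger_gap: 0.0129
gripper_force: 63.2
```

Emit:
carry_out(
  commands=[0,0,-0.005,0,0,0,-1,0,0,-0.015,0,0,0,-1,0,0,-0.03,0,0,0,-1,0,0,-0.05,0,0,0,-1,0,0,-0.075,0,0,0,-1,0,0,-0.105,0,0,0,-1,0,0,-0.14,0,0,0,-1,0,0,-0.18,0,0,0,-1,0,0,-0.22,0,0,0,-1,0,0,-0.26,0,0,0,-1,0,0,-0.3,0,0,0,-1,0,0,-0.34,0,0,0,-1,0,0,-0.38,0,0,0,-1,0,0,-0.42,0,0,0,-1,0,0,-0.46,0,0,0,-1,0,0,-0.5,0,0,0,-1,0,0,-0.54,0,0,0,-1,0,0,-0.58,0,0,0,-1,0,0,-0.62,0,0,0,-1,0,0,-0.66,0,0,0,-1],
)

```text
clock: 18.5
tool_pos: [0.5268, -0.0151, 0.1377]
eef_rot: [-1.007, -2.976, 0.0]
wrist_force: [0.1, -0.3, -1.9]
finger_gap: 0.0129
gripper_force: 63.3
```

Emit:
carry_out(
  commands=[0,0,-0.04,0,0,0,-1,0,0,-0.08,0,0,0,-1,0,0,-0.12,0,0,0,-1,0,0,-0.16,0,0,0,-1,0,0,-0.2,0,0,0,-1,0,0,-0.24,0,0,0,-1,0,0,-0.28,0,0,0,-1,0,0,-0.32,0,0,0,-1,0,0,-0.36,0,0,0,-1,0,0,-0.4,0,0,0,-1,0,0,-0.44,0,0,0,-1,0,0,-0.48,0,0,0,-1,0,0,-0.52,0,0,0,-1,0,0,-0.555,0,0,0,-1,0,0,-0.585,0,0,0,-1,0,0,-0.61,0,0,0,-1,0,0,-0.63,0,0,0,-1,0,0,-0.645,0,0,0,-1,0,0,-0.655,0,0,0,-1,0,0,-0.656,0,0,0,-1],
)

```text
clock: 20.17
tool_pos: [0.5269, -0.0151, 0.1378]
eef_rot: [0.001, -3.141, 0.0]
wrist_force: [-0.6, -0.1, -2.3]
finger_gap: 0.0132
gripper_force: 63.3
```

Emit:
carry_out(
  commands=[0,0,0,0,0,0,-1,0,0,0,0,0,0,-1,0,0,0,0,0,0,-1,0,0,0,0,0,0,-1,0,0,0,0,0,0,-1],
)

```text
clock: 20.58
tool_pos: [0.527, -0.0151, 0.1378]
eef_rot: [0.0, -3.142, 0.0]
wrist_force: [-0.4, 0.7, -2.8]
finger_gap: 0.0131
gripper_force: 63.3
```

Run:
```python
from h import *
s=monitor.sense(); print(s["clock"],s["tool_pos"],s["dq"].round(3),R.from_rotvec(s["eef_rot"]).as_matrix().round(3).tolist())
a,d1=grab("top"); im,d=grab("side")
cv2.imwrite("pics/end.png",np.hstack([cv2.resize(a[150:310,220:420],None,fx=2,fy=2),cv2.resize(im[80:240,220:400],None,fx=2,fy=2)])[...,::-1])
for n,i,dd in(("top",a,d1),("side",im,d)):
    W=cloud(n,dd); i=i.astype(int); v,u=np.mgrid[:420,:560]
    b=(i[...,2]-i[...,0]>50)&(i[...,2]-i[...,1]>30)&(v>80)&(v<310)&(u>220)&(u<420)&(W[...,2]<.3)
    nn,l,st,ce=cv2.connectedComponentsWithStats(b.astype(np.uint8))
    for k in range(1,nn):
        if st[k,4]>10: P=W[l==k]; print(n,ce[k],st[k,4],np.median(P,0).round(4))
```

```text
20.5833 [ 0.52695985 -0.0150876   0.13777106] [ 0.    -0.     0.     0.002  0.     0.004] [[-1.0, -0.0, -0.0], [-0.0, 1.0, -0.0], [0.0, -0.0, -1.0]]
top [273.02020202 166.5959596 ] 99 [ 0.7257 -0.0139  0.1905]
side [332.71186441 163.05084746] 59 [ 0.5429 -0.0101  0.1904]
side [258.90082645 196.7892562 ] 242 [ 0.733  -0.0066  0.1872]
```

View pics/end.png

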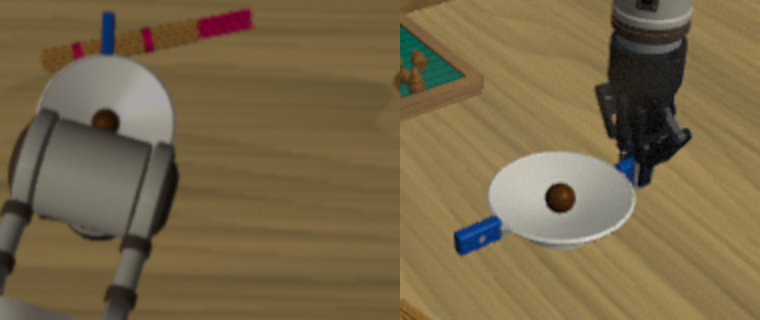

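The picture shows the free grip pointing straight away from the robot (top view, (108,33)) and the dish level, its underside about 149 mm up. The ball is centred in the side view at (560,198). Handing in.

```bash
python3 -c "
from h import *
print(workorder.job_done())"
```

```text
the job is handed in; nothing more can be done
None
```

The job is handed in (verdict not shown): the robot holds the dish level and steady by its near-side grip, about 15 cm above the bench, free grip pointing straight away and the ball loose in its middle.

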